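Set and lock the suction regulator

ROBOT

A 7-joint arm with a two-finger parallel gripper is mounted at the origin on the work surface; the furniture and walls round the work are solid. World frame = base frame: x ahead of the robot, y to its left, z up, the work surface at z = 0. Lengths are in m, angles in rad, forces in N, time in s.
With the tool pointing down it reaches from about 0.35 to 0.9 m from the base axis. Payload 8.1 kg.
Tool frame: the origin (TCP) lies at the very end of the fingers, on their centre line; the grasp point (between the pads) lies 19 mm behind it (grip_depth is the distance from the TCP to the grasp point, in m); z points along the fingers, y is the direction in which the jaws open and shut (so a half turn about z gives the same grasp; the last joint's range is limited). The gripper opens to 85 mm and grips with 20 to 120 N. Pads are 22 mm wide; open, the fingers measure 114 mm over their backs; the gripper's body (76 mm by 85 mm) begins 54 mm behind the grasp point. The pads swing forward as they close: fully open they stand 13 mm farther back than shut.
Start: joints at [1.118, 0.434, 0.025, 1.573, -0.012, 1.134, -0.075], TCP at [0.214, -0.587, 0.231] pointing down, gripper open.
Joint ranges: [-2.62, 2.62], [-0.44, 2.09], [-1.27, 1.32], [0.08, 2.57], [-1.32, 4.46], [0.12, 2], [-2.74, 2.74]. Speed limits (rad/s): [2.22, 2.22, 3.01, 3.01, 3.14, 3.14, 3.14].

INTERFACE

Orientations are given as [roll, pitch, yaw] about the fixed x, y, z axes, in that order (R = Rz(yaw) Ry(pitch) Rx(roll)).
In Python, from workcell import * gives the robot as it stands. The module is installed in compiled form; this text tells all that it offers.
- The arm moves only by the tool move_arm, never from a script. Its argument "moves" is text: rows parted by semicolons, each of 4 numbers parted by spaces: the shift along the world's x, y, z in m, then the turn about the world's z in rad. A call has 1 to 8 rows; each row shifts and turns the commanded pose from where the row before left it; what a row does not reach is not made up. A row lasts 1/8 s, in which the tool goes at most 62.5 mm and 10.7 degrees, less where a joint would pass 70% of its speed; a pose out of reach is approached as far as the arm can. A call with a gripper value outside its range is refused whole. "hand" is the finger opening in m, from 0 to 0.0854, set as the call begins (left out, the last holds). The fingers move at their own pace and stop on an object; "squeeze" is the grip in N (left out, the last holds). Time passes only in rows, so rows that do not move let the fingers close. It gives the time, the measured TCP pose, the force and the opening at its end, in the units of the state.
- state(): the state, without advancing time (a new reading comes with each control period).
- capture(name): name is "side" or "top" or "wrist"; returns (picture, depth): 480x640x3 uint8, red, green, blue; 480x640 float32, m along the optical axis (not along the pixel's ray), 0 where there is no reading.
- camera_model(name): a dict with "K" (3x3 intrinsics, pixels), "view" (4x4, takes a point from world to camera coordinates). Camera axes: x right, y down, z forward; pixel columns grow to the right and rows downward; lengths in m; the calibration is good to about 2 mm. A picture is of the moment at which its call begins: read the wrist's pose just before it. camera_model takes no time and is no camera call; for the wrist camera it gives the pose at the moment of the call.
- finish_job(): hands the job in, once; it reports no verdict.
The state is a dict: "time_s": time; "q": joint angles; "dq": joint speeds; "effort": joint torques, N m; "eef_pos": TCP position; "ee_rot": TCP orientation; "wrist_force": force on the tool from outside, world axes, zero at the start; "moment": the same for the moment, N m; "grip_width": opening from 0.0 (shut) to 1.0 (fully open).
Only numpy, scipy, OpenCV 4.12 (cv2) and the standard library are available. Lean on these libraries where they do the work, as an engineer would, in place of code of your own. Each camera call takes 0.05 s, during which the arm holds its last target.

TASK

The dust-extraction regulator on the bench is to run at the setting marked by the small brass tab on its scale: with a fingertip, gently push the ring's lever round until its pointer stands in line with the middle of the tab, and let it rest there. Then push the small lock lever on the right-hand side of the regulator round to its stop, with the pointer staying on the tab. Only push: do not take the knobs between the fingers or pick anything up, do not shift the brass tab, and leave the other things where they lie.

Things in the scene. Friction and masses are not known exactly. Their poses are not given: they have to be found in the camera images.
- regulator: Suction regulator fixed to the bench: dark housing, steel deck with its top 50 mm above the work surface. Origin on the work surface under the ring's axis; x points away from the robot (to the hose spigot), y left, z up. Deck: x -111 to +86 mm, y -111 to +131 mm. A white scale with dark lines lies on its front (-x) half, 86 to 106 mm from the ring's axis.
- ring_axis (a point): Point on the ring's upright turning axis at deck height (50 mm above the work surface). The dark steel ring is 103 mm across, its top 16 mm above the deck, and carries a steel lever arm that runs outward, arm 14 mm wide with its top 16 mm above the deck.
- ring (a joint): Angle of the ring, rad. 0: the lever points straight to the regulator's front (-x of the regulator); positive is counter-clockwise seen from above (the lever goes to the right, -y). Range -1 to 1. It turns with light friction (about 2 N at the knob) and stays where it is left. Its lever starts left of the tab.
- lever_knob (a point): Centre of the upright black round knob on the ring's lever, 75 mm from the ring axis, 38 mm above the deck top; the knob is 16 mm in diameter (at most) and stands from 16 to 58 mm above the deck (to 108 mm above the work surface).
- pointer_tip (a point): Tip of the narrow pointer at the outer end of the ring's lever, 94 mm from the ring axis, 10 mm above the deck; it turns with the ring.
- tab (a joint): Angle of the brass setting tab round the same axis, rad, same zero and sense as joint ring: the pointer is on the middle of the tab when both angles are equal. The tab is stiff on the scale and must not be shifted.
- tab_mark (a point): Middle of the brass tab's inner edge, 94 mm from the ring axis, given at the pointer's height: the pointer tip belongs here. The tab is 10 mm wide along the scale, reaches from 95 to 111 mm from the axis, and its small screw head stands 9 mm above the deck.
- lock (a joint): Angle of the lock lever, rad. At 0 (open) the lever points to the right (-y of the regulator); positive is counter-clockwise seen from above; at 1.5 it meets its stop, pointing to the back (+x), and its nose rests on the ring. Starts open between 0 and 0.3; counts as locked above 1.35. Light friction (about 2 N at the knob); it stays where it is left.
- lock_knob (a point): Centre of the upright black round knob at the end of the lock lever, 60 mm from the lock's pivot, 38 mm above the deck; the knob is 14 mm in diameter and stands from 16 to 58 mm above the deck.
- lock_pivot (a point): Point on the upright pivot axis of the lock lever, at deck height; 20 mm behind and 85 mm to the right of the ring axis.
- felt_wheel: Bystander: felt polishing wheel, 60 mm across and 25 mm high, lying loose on the left rear of the regulator's deck. Origin at the centre of its underside.
- parts_tray: Bystander: loose parts tray 106 x 157 x 36 mm at the left end of the bench. Origin at the centre of its underside.
- sample_tile_2: Bystander: loose granite tile 56 x 56 x 10 mm at the right. Origin at the centre of its underside.
- wood_block: Bystander: loose packing block 42 x 60 x 30 mm at the left. Origin at the centre of its underside.

How it is judged:
On the way, in this order (a step that is already met when the one before it is completed fails the run):
1. the ring's pointer stands on the brass tab, at rest, with the lock still open (horizontal distance between pointer_tip and tab_mark below 0.005 m and velocity of joint ring between -0.05 and 0.05 rad/s and value of joint lock below 0.7 rad), for 0.3 s.
2. the lock lever is pushed to its stop (value of joint lock above 1.35 rad), for 0.2 s.
At the end, for the whole second after the job is handed in: The pointer tip is within 5 mm of the middle of the brass tab (half the tab's width), the ring is at rest, and the lock lever is past 1.35 rad, against its stop (horizontal distance between pointer_tip and tab_mark below 0.005 m and value of joint lock above 1.35 rad and velocity of joint ring between -0.05 and 0.05 rad/s); the robot touches nothing.
It fails at once if the brass tab was shifted by more than 3 mm (distance of tab_mark from where it was at the start of the episode above 0.003 m).
It fails at once if the regulator, its lever or its lock was forced (more than 40 N from the fingers) (contact force between the fingers and regulator above 40 N).
It fails at once if a bystander was shifted or lifted by more than 15 mm (distance of any of felt_wheel, parts_tray, sample_tile_2, wood_block from where it was at the start of the episode above 0.015 m).
It fails at once if a knob was taken between the fingers ((horizontal distance between the grasp point and lever_knob below 0.01 m and z of the grasp point in the frame of lever_knob below 0.03 m) or (horizontal distance between the grasp point and lock_knob below 0.01 m and z of the grasp point in the frame of lock_knob below 0.03 m)).
It also fails if it takes over 59 s, if anything falls off the work surface, if the arm or the gripper's body presses on something with over 40 N, if the wrist force passes 120 N, or if a joint passes its speed limit or range.

## Working session

There is one attempt and no reset: what is moved stays moved. The work goes in short steps, Python scripts to look and compute and a tool call to move; the robot and the scene stay as the last step left them, time stands still between calls to the robot, and variables do not carry over. Pictures are saved under pics/ and viewed, and the job is handed in when it is done.

Besides the shell and the picture viewer there is one more tool, called after "Emit:" as name(argument=value, ...) on one line, values as JSON. move_arm: Moves the arm, as the interface text tells. Its arguments: {"type":"object","properties":{"moves":{"type":"string"},"hand":{"type":"number"},"squeeze":{"type":"number"}},"required":["moves"]}

```bash
mkdir -p pics; python3 - <<'E'
from workcell import *
import cv2,numpy as np
s=state();print(s['time_s'],s['eef_pos'],s['ee_rot'],s['grip_width'])
for n in("top","side"):
    m=camera_model(n);p,d=capture(n);cv2.imwrite(f"pics/{n}0.png",p[:,:,::-1]);np.savez(f"{n}0.npz",p=p,d=d,K=m["K"],V=m["view"])
    print(n,m["K"],np.linalg.inv(m["view"]).round(3))
E
```

```text
0.0 [ 0.21395205 -0.58668207  0.23050886] [-3.13998830e+00  1.38673562e-04  3.49699390e-01] 0.9954532136824135
top [[531.43556288   0.         313.45617977]
 [  0.         531.43556288 249.37759376]
 [  0.           0.           1.        ]] [[ 0.    -0.988  0.156  0.342]
 [-1.    -0.003 -0.018  0.008]
 [ 0.018 -0.156 -0.988  1.265]
 [ 0.     0.     0.     1.   ]]
side [[556.53709782   0.         325.34905042]
 [  0.         556.53709782 234.41868412]
 [  0.           0.           1.        ]] [[-0.872 -0.203  0.446 -0.011]
 [-0.49   0.393 -0.779  0.93 ]
 [-0.017 -0.897 -0.442  0.633]
 [ 0.     0.     0.     1.   ]]
```

View pics/top0.png

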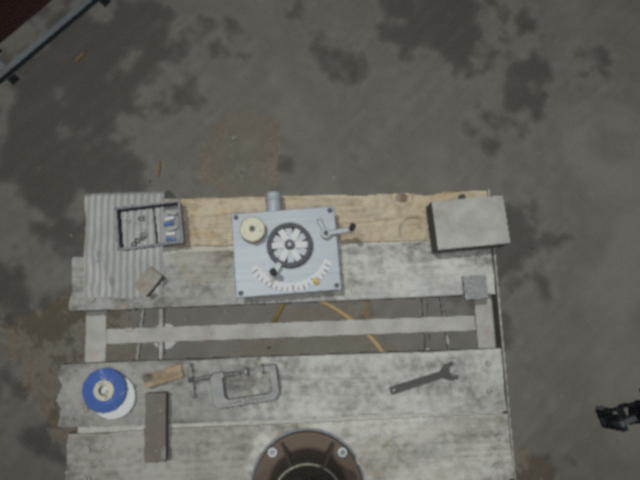

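View pics/side0.png

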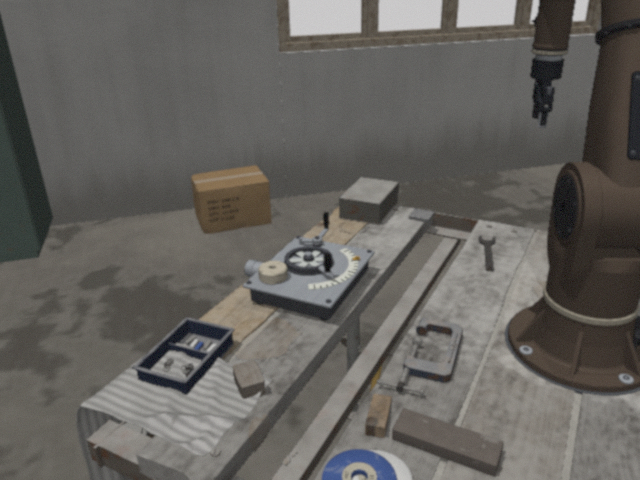

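```bash
python3 - <<'E'
import cv2
p=cv2.imread("pics/top0.png")[185:310,220:370]
cv2.imwrite("pics/top0z.png",cv2.resize(p,None,fx=5,fy=4.8*5/4.8,interpolation=cv2.INTER_CUBIC)[:600])
E
```

```text
(no output)
```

View pics/top0z.png

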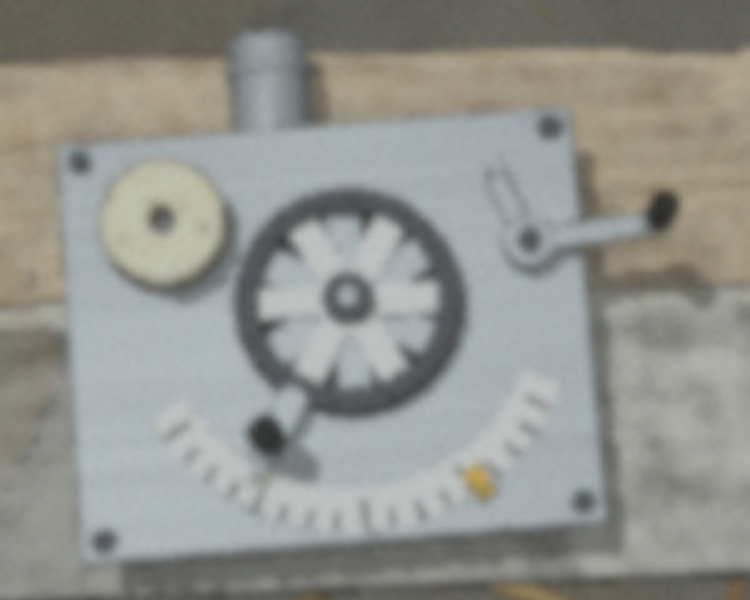

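```bash
cat > h.py <<'E'
import numpy as np,cv2
def ray(K,V,u,v,z):
    C=np.linalg.inv(V);d=C[:3,:3]@np.linalg.solve(K,[u,v,1.]);o=C[:3,3];return o+d*(z-o[2])/d[2]
def proj(K,V,P):
    P=np.atleast_2d(P);c=P@V[:3,:3].T+V[:3,3];q=c@np.array(K).T;return q[:,:2]/q[:,2:]
E
python3 - <<'E'
from h import *
f=np.load("top0.npz");K,V=f["K"],f["V"]
def w(a,b,z):return ray(K,V,220+(a+.5)/5-.5,185+(b+.5)/5-.5,z)
im=[(62,147),(568,110),(604,520),(85,560)]
W=np.array([w(*i,.05)[:2] for i in im]);print(W.round(4))
L=np.array([(86,131),(86,-111),(-111,-111),(-111,131)])/1000
a=L-L.mean(0);b=W-W.mean(0);th=np.arctan2((a[:,0]*b[:,1]-a[:,1]*b[:,0]).sum(),(a*b).sum())
R=np.array([[np.cos(th),-np.sin(th)],[np.sin(th),np.cos(th)]]);t=W.mean(0)-R@L.mean(0)
print("yaw",th,"t",t,"res",(W-(L@R.T+t)).round(4))
def loc(n,a,b,z):
    p=w(a,b,z);l=R.T@(p[:2]-t);print(n,p.round(4),l.round(4),np.hypot(*l).round(4),"ang",np.arctan2(-l[1],-l[0]).round(3));return l
loc("ring",350,300,.066);loc("pivot",530,240,.066);loc("lever knob top",267,434,.108);k=loc("lock knob top",664,208,.108)
loc("tab",479,482,.055);loc("pointer",263,482,.06)
d=k-np.array([.02,-.085]);print(np.hypot(*d),"lock",np.arctan2(d[0],-d[1]))
loc("wheel",163,215,.075)
np.savez("pose.npz",R=R,t=t)
E
```

```text
[[ 0.6166  0.1766]
 [ 0.6354 -0.0599]
 [ 0.4428 -0.0753]
 [ 0.4242  0.1615]]
yaw 0.07898932497542992 t [0.54299379 0.04175695] res [[-0.0018 -0.0025]
 [-0.0021  0.0022]
 [ 0.0017  0.0024]
 [ 0.0022 -0.0021]]
ring [0.542  0.0413 0.066 ] [-0.0011 -0.0004] 0.0011 ang 0.336
pivot [ 0.5702 -0.0412  0.066 ] [ 0.0206 -0.0848] 0.0873 ang 1.809
lever knob top [0.4754 0.076  0.108 ] [-0.0647  0.0395] 0.0758 ang -0.548
lock knob top [ 0.5769 -0.0991  0.108 ] [ 0.0227 -0.1431] 0.1449 ang 1.728
tab [ 0.4597 -0.0179  0.055 ] [-0.0878 -0.0529] 0.1025 ang 0.543
pointer [0.459  0.0804 0.06  ] [-0.0807  0.0451] 0.0924 ang -0.51
0.058146864682404764 lock 0.04599772212112575
wheel [0.5795 0.1265 0.075 ] [0.043  0.0816] 0.0922 ang -2.056
```

Emit:
move_arm(moves="0.01 0.03 0.02 0; 0.02 0.05 0.01 -0.03; 0.02 0.05 0 -0.04; 0.02 0.05 0 -0.04; 0.02 0.05 0 -0.04; 0.02 0.05 0 -0.04; 0.02 0.05 0 -0.04; 0.02 0.05 0 -0.04", hand=0)

```text
time_s: 1.1
eef_pos: [0.3644, -0.2054, 0.2613]
ee_rot: [3.141, 0.0, 0.078]
wrist_force: [1.1, -0.2, 0.3]
grip_width: -0.004
```

Emit:
move_arm(moves="0.015 0.05 0 0;0.015 0.05 0 0;0.015 0.05 0 0;0.015 0.05 0 0;0.015 0.05 0 0;0.015 0.05 0 0;0 0 0 0;0 0 0 0")

```text
time_s: 2.1
eef_pos: [0.4538, 0.0922, 0.2609]
ee_rot: [3.141, 0.001, 0.08]
wrist_force: [-0.5, 0.6, -0.3]
grip_width: 0.004
```

```bash
python3 - <<'E'
from workcell import *
import cv2,numpy as np
s=state();print(s['time_s'],s['eef_pos'],s['ee_rot'],s['grip_width'],s['q'],s['wrist_force'])
for n in("wrist",):
    m=camera_model(n);p,d=capture(n);cv2.imwrite(f"pics/{n}1.png",p[:,:,::-1]);np.savez(f"{n}1.npz",p=p,d=d,K=m["K"],V=m["view"])
    print(n,m["K"],np.linalg.inv(m["view"]).round(3))
E
```

```text
2.1 [0.45378325 0.09219359 0.26088963] [3.14100723e+00 1.17110389e-03 7.99402625e-02] 0.0038246444312897226 [ 0.11270045  0.18712979 -0.49573573  1.87271873  0.09934906  1.1071136
 -1.91122302] [-0.5248567   0.64849826 -0.28274581]
wrist [[432.73770295   0.         327.37086319]
 [  0.         432.73770295 241.00777065]
 [  0.           0.           1.        ]] [[ 0.079 -0.955 -0.285  0.526]
 [-0.997 -0.075 -0.024  0.099]
 [ 0.001  0.286 -0.958  0.403]
 [ 0.     0.     0.     1.   ]]
```

View pics/wrist1.png

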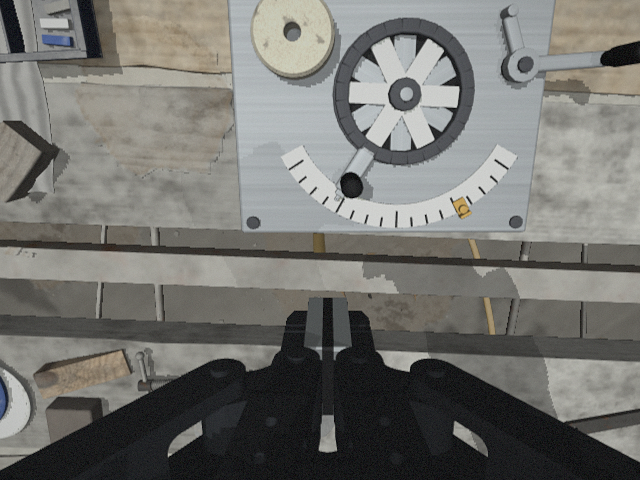

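```bash
python3 - <<'E'
import cv2
p=cv2.imread("pics/wrist1.png")
cv2.imwrite("pics/w1a.png",cv2.resize(p[10:240,270:530],None,fx=2.6,fy=2.6,interpolation=cv2.INTER_CUBIC))
cv2.imwrite("pics/w1b.png",cv2.resize(p[160:235,310:490],None,fx=4.4,fy=4.4,interpolation=cv2.INTER_CUBIC))
E
```

```text
(no output)
```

View pics/w1b.png

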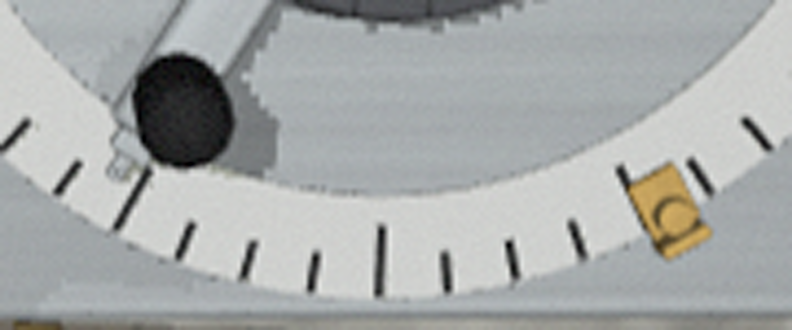

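```bash
python3 - <<'E'
from h import *
f=np.load("wrist1.npz");K,V=f["K"],f["V"];P=np.load("pose.npz");R,t=P["R"],P["t"]
def b(u,v):return 310+(u+.5)/4.4-.5,160+(v+.5)/4.4-.5
D=f["d"];
def hz(u,v):
    z=D[int(v),int(u)];C=np.linalg.inv(V);return (C@np.r_[np.linalg.solve(K,[u*z,v*z,z]),1])[:3]
print("depth deck",hz(440,150),"ring",hz(375,155-0),"hub",hz(405,94),"tab",hz(461,207),hz(464,203))
def loc(n,uv,z):
    p=ray(K,V,*uv,z);l=R.T@(p[:2]-t);print(n,p.round(4),l.round(4),np.hypot(*l).round(4),"ang",np.arctan2(-l[1],-l[0]).round(3));return l
loc("hub",(405,94),hz(405,94)[2]);
m=D>0
loc("c1",(245,231.5),.05);loc("c2",(527,231),.05)
for n,uv in dict(i1=(630,190),i2=(672,164),o1=(668,258),o2=(710,232),mid=(651,178)).items():loc(n,b(*uv),.053)
loc("tip",b(118,178),.06);loc("knob",b(184,110),.108)
loc("tick0 in",b(381,227),.05);loc("tick0 out",b(379,296),.05)
loc("pivot",(524,65),.066)
E
```

```text
depth deck [0.50433005 0.00992731 0.06454597] ring [0.49671742 0.05938543 0.06556242] hub [0.5422247  0.04344272 0.0730112 ] tab [ 0.46028379 -0.01560622  0.05853221] [ 0.46307692 -0.01872856  0.05481911]
hub [0.5422 0.0434 0.073 ] [-0.0006  0.0017] 0.0019 ang -1.222
c1 [0.4234 0.1601 0.05  ] [-0.1099  0.1274] 0.1683 ang -0.859
c2 [ 0.4426 -0.0775  0.05  ] [-0.1095 -0.111 ] 0.1559 ang 0.792
i1 [ 0.4622 -0.0101  0.053 ] [-0.0846 -0.0453] 0.096 ang 0.492
i2 [ 0.4677 -0.0171  0.053 ] [-0.0797 -0.0528] 0.0956 ang 0.585
o1 [ 0.4498 -0.0194  0.053 ] [-0.0977 -0.0536] 0.1114 ang 0.502
o2 [ 0.4554 -0.0264  0.053 ] [-0.0927 -0.0611] 0.111 ang 0.583
mid [ 0.4648 -0.0137  0.053 ] [-0.0824 -0.0491] 0.0959 ang 0.537
tip [0.4583 0.0857 0.06  ] [-0.081   0.0505] 0.0954 ang -0.558
knob [0.4792 0.0782 0.108 ] [-0.0607  0.0414] 0.0735 ang -0.598
tick0 in [0.4509 0.0348 0.05  ] [-0.0924  0.0004] 0.0924 ang -0.004
tick0 out [0.4374 0.0335 0.05  ] [-1.059e-01  1.000e-04] 0.1059 ang -0.001
pivot [ 0.5692 -0.0411  0.066 ] [ 0.0196 -0.0847] 0.0869 ang 1.798
```

View pics/w1a.png

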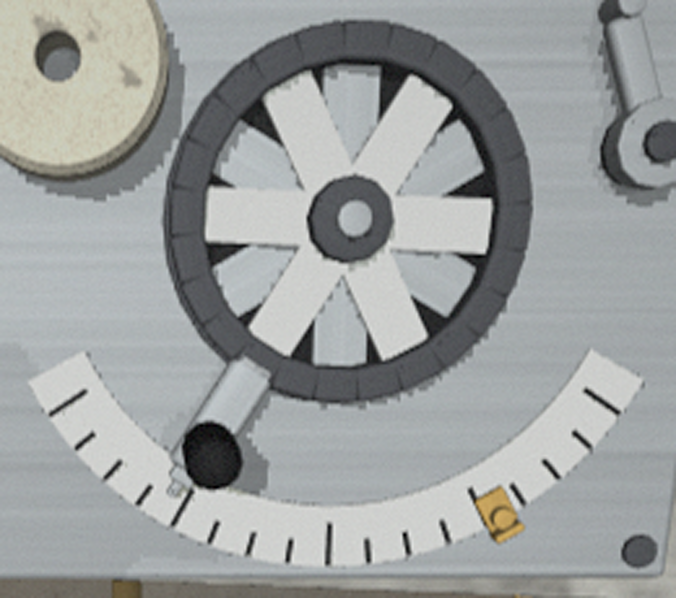

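Emit:
move_arm(moves="0.0167 0.0291 0 0; 0 0 -0.045 0; 0 0 -0.045 0; 0 0 -0.045 0; 0 0 -0.03 0; 0 0 -0.016 0; 0 0 0 0; 0 0 0 0")

```text
time_s: 3.15
eef_pos: [0.4717, 0.1219, 0.0814]
ee_rot: [-3.141, -0.002, 0.079]
wrist_force: [0.2, 0.3, -0.1]
grip_width: -0.004
```

```bash
cat > snap.py <<'E'
import sys
from workcell import *
from h import *
P=np.load("pose.npz");R,t=P["R"],P["t"]
s=state();e=s['eef_pos'];print(s['time_s'],np.round(e,4),np.round(s['ee_rot'],3),np.round(s['wrist_force'],2),"local",(R.T@(e[:2]-t)).round(4),"q7",s['q'][6])
k=sys.argv[1]
for n in sys.argv[2:]:
    m=camera_model(n);p,d=capture(n);np.savez(f"{n}{k}.npz",p=p,d=d,K=m["K"],V=m["view"])
    c=proj(m["K"],m["view"],np.r_[R@[-.05,0]+t,.08])[0].astype(int) if n!="wrist" else (320,240)
    q=p[:,:,::-1]
    if n!="wrist":
        x0=max(0,c[0]-75);y0=max(0,c[1]-60);q=cv2.resize(q[y0:y0+120,x0:x0+150],None,fx=5,fy=5,interpolation=cv2.INTER_CUBIC);print(n,"off",x0,y0)
    cv2.imwrite(f"pics/{n}{k}.png",q)
E
python3 snap.py 2 wrist side
```

```text
3.15 [0.4717 0.1219 0.0814] [-3.141e+00 -2.000e-03  7.900e-02] [ 0.24  0.29 -0.07] local [-0.0648  0.0855] q7 -2.1417587813773418
side off 253 195
```

View pics/wrist2.png

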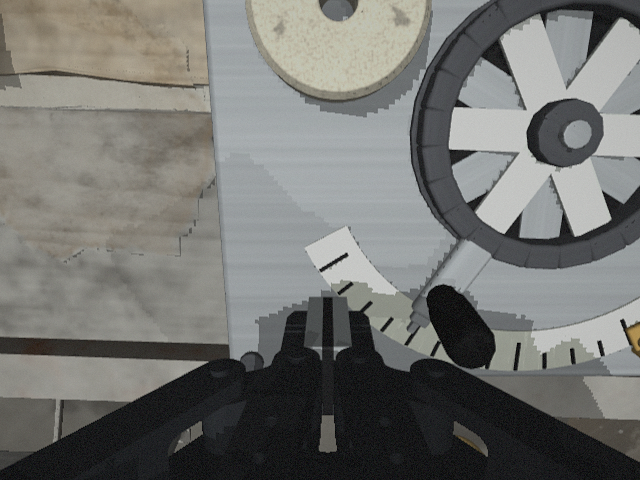

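View pics/side2.png

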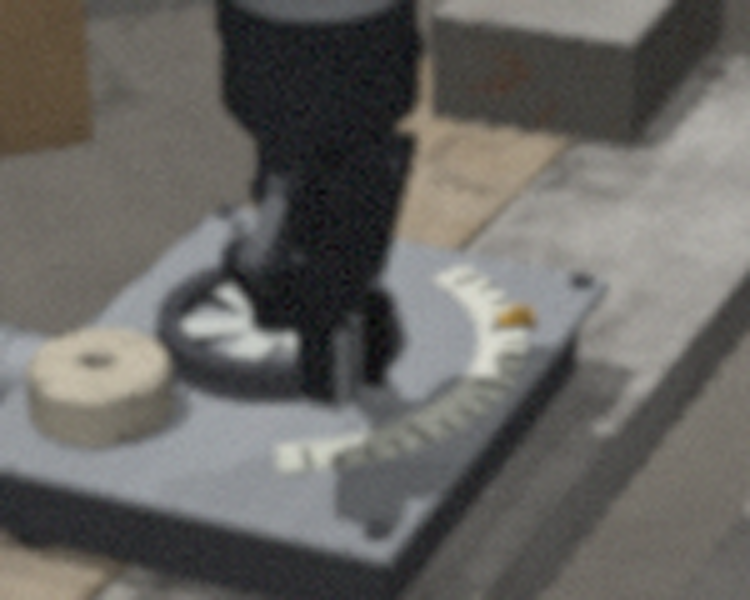

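Emit:
move_arm(moves="0 -0.01 0 0;0 -0.008 0 0;0 -0.006 0 0;0 -0.006 0 0;0 -0.006 0 0;0 -0.006 0 0;0 -0.006 0 0;0 -0.006 0 0")

```text
time_s: 4.25
eef_pos: [0.4708, 0.0676, 0.0803]
ee_rot: [-3.142, 0.0, 0.08]
wrist_force: [-2.2, 2.3, 0.6]
grip_width: 0.0
```

```bash
python3 snap.py 3 wrist
```

```text
4.25 [0.4708 0.0676 0.0803] [-3.142  0.     0.08 ] [-2.17  2.26  0.61] local [-0.07    0.0315] q7 -2.030930326071786
```

View pics/wrist3.png

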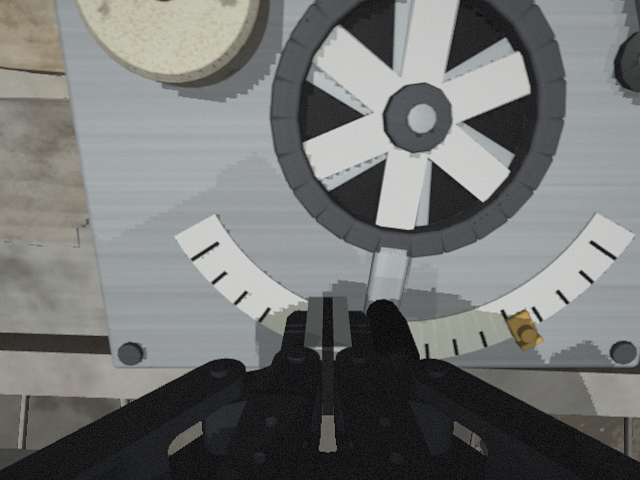

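```bash
cat > loc.py <<'E'
import sys
from h import *
P=np.load("pose.npz");R,t=P["R"],P["t"]
f=np.load(sys.argv[1]);K,V=f["K"],f["V"]
for a in sys.argv[2:]:
    u,v,z=map(float,a.split(','));p=ray(K,V,u,v,z);l=R.T@(p[:2]-t)
    print(a,p.round(4),l.round(4),np.hypot(*l).round(4),"ang",np.arctan2(-l[1],-l[0]).round(3))
E
python3 loc.py wrist3.npz 418,118,.073 394,250,.066 385,300,.066 523,333,.055
```

```text
418,118,.073 [0.5429 0.0438 0.073 ] [0.0001 0.002 ] 0.0021 ang -1.612
394,250,.066 [0.4945 0.0448 0.066 ] [-0.0482  0.0069] 0.0486 ang -0.142
385,300,.066 [0.4737 0.0458 0.066 ] [-0.0688  0.0095] 0.0694 ang -0.137
523,333,.055 [ 0.4582 -0.0172  0.055 ] [-0.0892 -0.0521] 0.1033 ang 0.529
```

Emit:
move_arm(moves="0.001 -0.006 0 0;0.001 -0.006 0 0;0.001 -0.006 0 0;0.001 -0.006 0 0;0.001 -0.006 0 0;0.001 -0.005 0 0;0 -0.002 0 0;0 0 0 0")

```text
time_s: 5.3
eef_pos: [0.4772, 0.0307, 0.0805]
ee_rot: [3.141, -0.0, 0.079]
wrist_force: [0.0, 1.1, -0.4]
grip_width: 0.001
```

```bash
python3 snap.py 4 wrist top
```

```text
5.3 [0.4772 0.0307 0.0805] [ 3.141 -0.     0.079] [ 0.01  1.07 -0.43] local [-0.0665 -0.0058] q7 -1.9504719282674667
top off 215 205
```

View pics/wrist4.png

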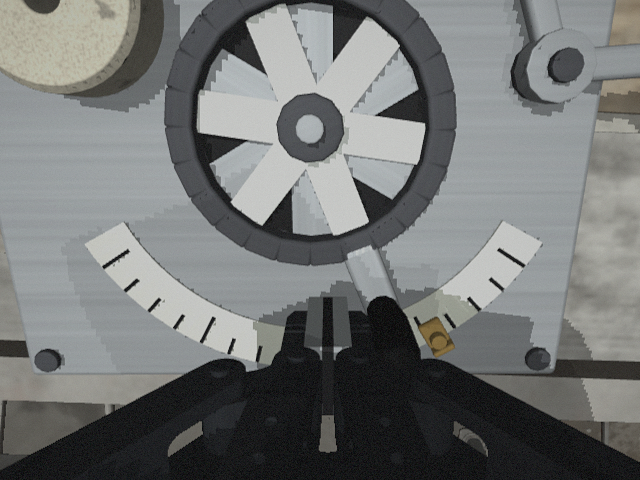

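View pics/top4.png

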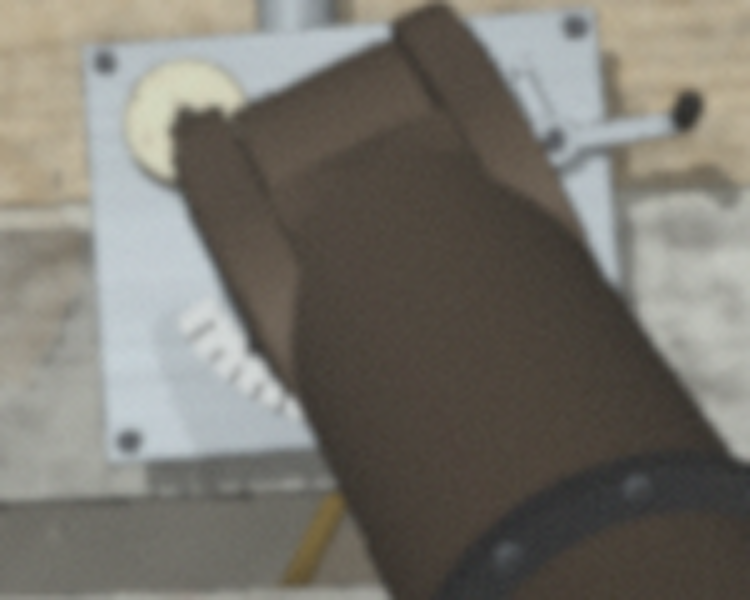

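```bash
python3 loc.py wrist4.npz 310,128,.073 359,252,.066 381,294,.066 436,337,.055 427,320,.053 563,66,.066
python3 - <<'E'
import cv2
p=cv2.imread("pics/wrist4.png")
cv2.imwrite("pics/w4b.png",cv2.resize(p[230:360,330:480],None,fx=4.5,fy=4.5,interpolation=cv2.INTER_CUBIC))
E
```

```text
310,128,.073 [0.5432 0.0424 0.073 ] [0.0003 0.0006] 0.0007 ang -2.018
359,252,.066 [0.4989 0.021  0.066 ] [-0.0456 -0.0172] 0.0487 ang 0.361
381,294,.066 [0.4824 0.0107 0.066 ] [-0.0629 -0.0262] 0.0681 ang 0.394
436,337,.055 [ 0.4596 -0.0171  0.055 ] [-0.0878 -0.0521] 0.1021 ang 0.536
427,320,.053 [ 0.4663 -0.0127  0.053 ] [-0.0807 -0.0482] 0.094 ang 0.539
563,66,.066 [ 0.5699 -0.041   0.066 ] [ 0.0203 -0.0846] 0.087 ang 1.806
```

View pics/w4b.png

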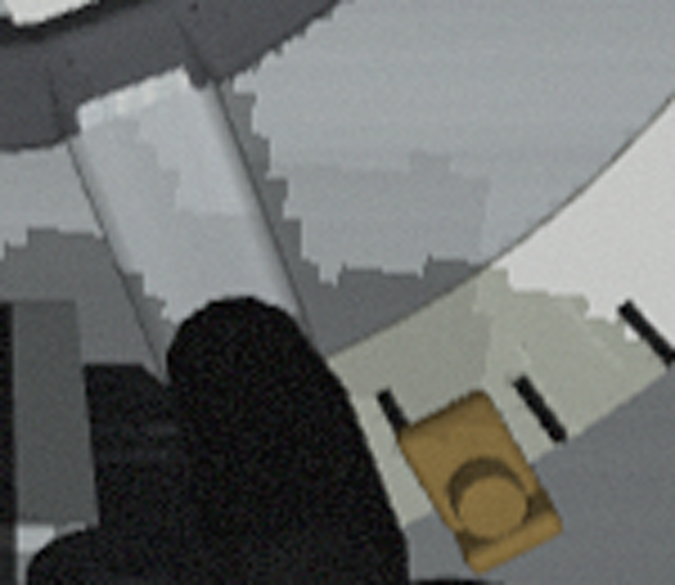

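Emit:
move_arm(moves="0.001 -0.003 0 0;0.001 -0.003 0 0;0 -0.002 0 0;0 -0.001 0 0;0 0 0 0;0 0 0 0")

```text
time_s: 6.15
eef_pos: [0.4789, 0.0219, 0.0804]
ee_rot: [3.142, -0.0, 0.08]
wrist_force: [2.8, 2.8, 0.6]
grip_width: -0.004
```

```bash
python3 snap.py 5 wrist;python3 - <<'E'
import cv2
p=cv2.imread("pics/wrist5.png")
cv2.imwrite("pics/w5b.png",cv2.resize(p[220:350,300:450],None,fx=4.5,fy=4.5,interpolation=cv2.INTER_CUBIC))
E
```

```text
6.15 [0.4789 0.0219 0.0804] [ 3.142 -0.     0.08 ] [2.83 2.78 0.6 ] local [-0.0655 -0.0147] q7 -1.9305866375181204
```

View pics/w5b.png

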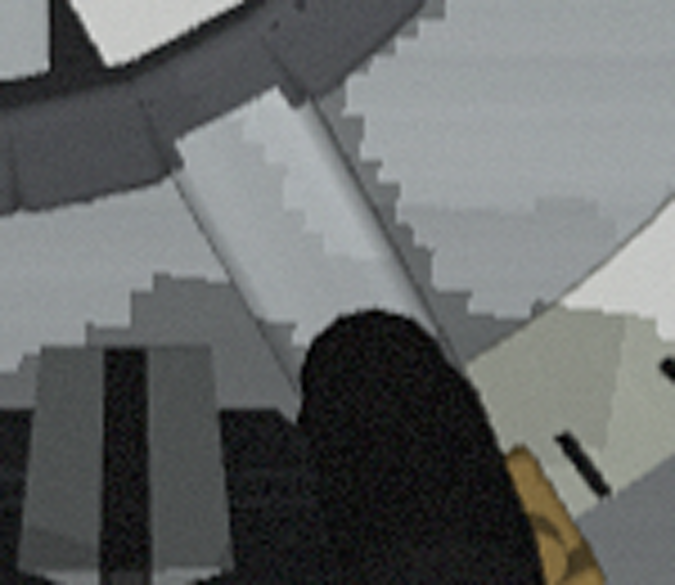

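Emit:
move_arm(moves="0 0.005 0 0;-0.001 0.015 0 0;0 0.01 0.04 0;0 0 0.055 0;-0.02 0 0.055 0;-0.005 0 0.03 0;0 0 0 0;0 0 0 0")

```text
time_s: 7.2
eef_pos: [0.4523, 0.0522, 0.2595]
ee_rot: [3.141, 0.001, 0.08]
wrist_force: [0.0, -0.7, -0.2]
grip_width: 0.0
```

```bash
python3 snap.py 6 wrist;python3 - <<'E'
import cv2
p=cv2.imread("pics/wrist6.png")
cv2.imwrite("pics/w6b.png",cv2.resize(p[130:240,300:460],None,fx=5,fy=5,interpolation=cv2.INTER_CUBIC))
E
```

```text
7.2 [0.4523 0.0522 0.2595] [3.141e+00 1.000e-03 8.000e-02] [ 0.02 -0.67 -0.22] local [-0.0896  0.0175] q7 -1.8278782019906028
```

View pics/wrist6.png

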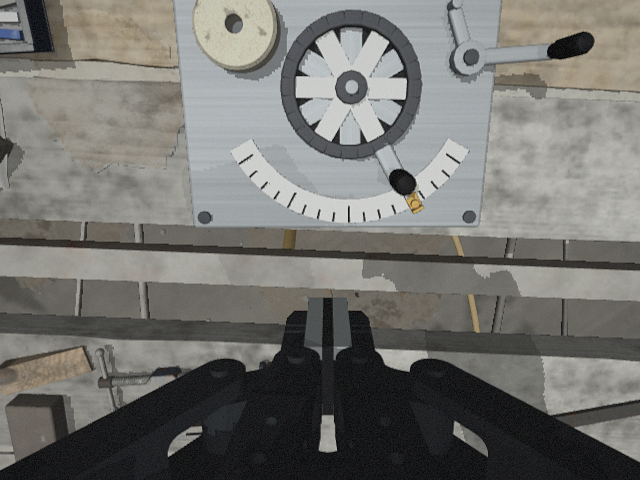

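View pics/w6b.png

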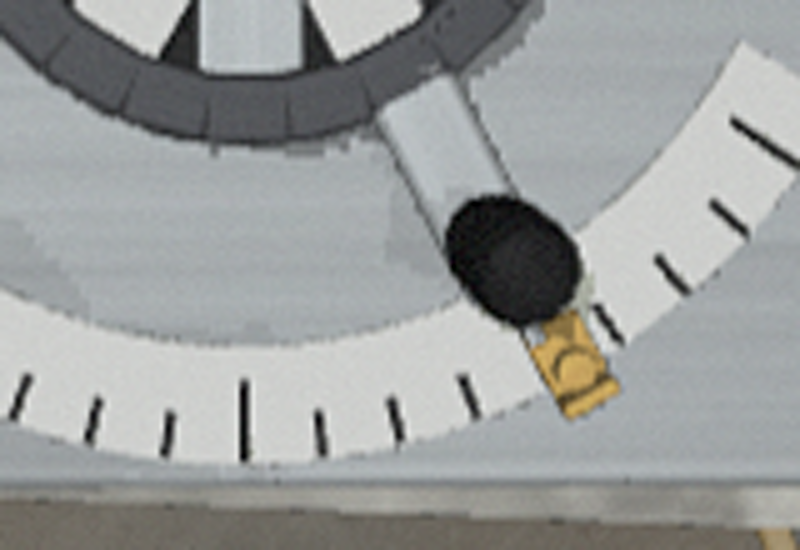

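```bash
f(){ python3 -c "print(f'{300+($1+.5)/5-.5},{130+($2+.5)/5-.5},$3')"; }
python3 loc.py wrist6.npz 352,87,.073 $(f 375 125 .063) $(f 450 255 .063) $(f 450 80 .066) $(f 518 195 .066) $(f 514 262 .108) $(f 535 335 .06) $(f 558 325 .053) $(f 575 370 .056) $(f 244 380 .05) $(f 244 460 .05)
```

```text
352,87,.073 [0.5424 0.0422 0.073 ] [-0.0006  0.0004] 0.0007 ang -0.638
374.6,154.6,.063 [0.4954 0.0196 0.063 ] [-0.0492 -0.0183] 0.0525 ang 0.357
389.6,180.6,.063 [0.4764 0.0057 0.063 ] [-0.0693 -0.0307] 0.0758 ang 0.417
389.6,145.6,.066 [0.5032 0.0093 0.066 ] [-0.0422 -0.0292] 0.0513 ang 0.605
403.2,168.6,.066 [ 0.4868 -0.0032  0.066 ] [-0.0595 -0.0404] 0.0719 ang 0.596
402.4,182.0,.108 [0.4824 0.0039 0.108 ] [-0.0633 -0.0329] 0.0714 ang 0.48
406.6,196.6,.06 [ 0.4643 -0.0099  0.06  ] [-0.0825 -0.0453] 0.0941 ang 0.502
411.2,194.6,.053 [ 0.465  -0.0148  0.053 ] [-0.0822 -0.0502] 0.0963 ang 0.548
414.6,203.6,.056 [ 0.4584 -0.0179  0.056 ] [-0.0891 -0.0528] 0.1035 ang 0.535
348.4,205.6,.05 [0.4512 0.0351 0.05  ] [-0.092   0.0006] 0.092 ang -0.007
348.4,221.6,.05 [0.4377 0.0339 0.05  ] [-0.1056  0.0004] 0.1056 ang -0.004
```

Emit:
move_arm(moves="0.0257 0 -0.03 0;0 0 -0.05 0;0 0 -0.05 0;0 0 -0.04 0;0 0 -0.009 0;0 -0.015 0 0;0 -0.011 0 0;0 0 0 0")

```text
time_s: 8.25
eef_pos: [0.4794, 0.0242, 0.0825]
ee_rot: [3.141, -0.002, 0.077]
wrist_force: [-0.1, -0.3, 0.5]
grip_width: 0.003
```

Emit:
move_arm(moves="0 -0.003 0 0;0.0005 -0.002 0 0;0 -0.001 0 0;0 -0.001 0 0;0 0 0 0;0 0 0 0")

```text
time_s: 9.0
eef_pos: [0.4794, 0.0193, 0.0814]
ee_rot: [-3.141, -0.001, 0.08]
wrist_force: [1.2, 3.7, 0.5]
grip_width: 0.0
```

Emit:
move_arm(moves="0 0.005 0 0;0 0.02 0 0;0 0.01 0.05 0;0 0.01 0.05 -0.17;-0.01 0.01 0.05 -0.17;-0.01 0.005 0.02 -0.17;0 0 0 -0.17;0 0 0 -0.17")

```text
time_s: 10.0
eef_pos: [0.4582, 0.0783, 0.2512]
ee_rot: [3.14, -0.0, -0.777]
wrist_force: [-0.9, -0.0, -0.1]
grip_width: -0.0
```

Emit:
move_arm(moves="0 0 0 -0.17;0 0 0 -0.17;0 0 0 -0.17;0 0 0 -0.17;0 0 0 0;0 0 0 0")

```text
time_s: 10.75
eef_pos: [0.4575, 0.0738, 0.2379]
ee_rot: [3.103, 0.007, -1.013]
wrist_force: [0.1, -0.4, 0.0]
grip_width: -0.002
```

```bash
python3 snap.py 7 wrist top;
```

```text
10.75 [0.4575 0.0738 0.2379] [ 3.103  0.007 -1.013] [ 0.05 -0.37  0.04] local [-0.0827  0.0387] q7 -2.734526824714357
top off 215 205
```

View pics/wrist7.png

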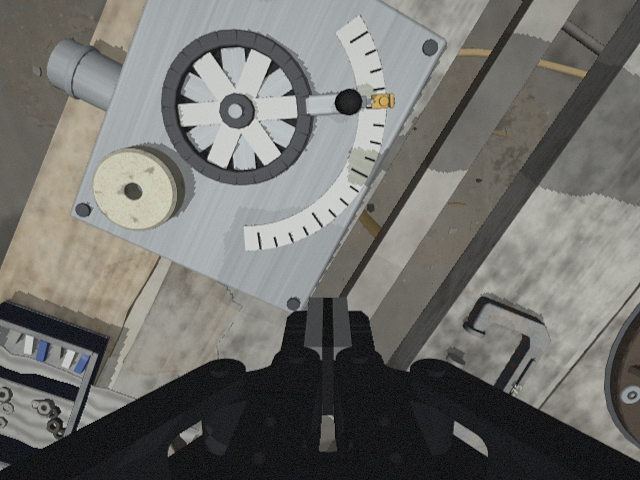

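```bash
python3 - <<'E'
import cv2
p=cv2.imread("pics/wrist7.png")
cv2.imwrite("pics/w7b.png",cv2.resize(p[50:150,290:430],None,fx=5.5,fy=5.5,interpolation=cv2.INTER_CUBIC))
E
```

```text
(no output)
```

View pics/w7b.png

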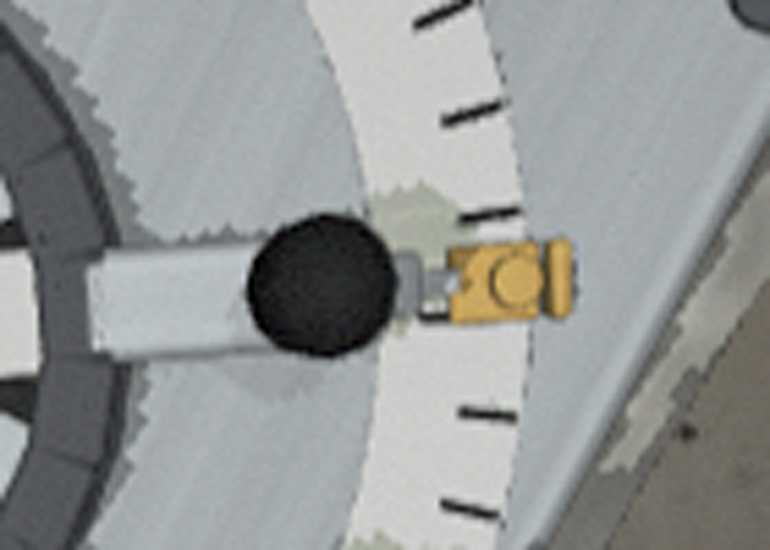

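```bash
f(){ python3 -c "print(f'{290+($1+.5)/5.5-.5},{50+($2+.5)/5.5-.5},$3')"; }
python3 loc.py wrist7.npz $(f 454 282 .06) $(f 448 245 .053) $(f 453 323 .053) $(f 322 285 .108) 236,111,.073 
```

```text
372.1363636363636,100.86363636363637,.06 [ 0.4659 -0.0131  0.06  ] [-0.0812 -0.0486] 0.0947 ang 0.54
371.04545454545456,94.13636363636363,.053 [ 0.4683 -0.0172  0.053 ] [-0.0791 -0.0529] 0.0951 ang 0.589
371.95454545454544,108.31818181818181,.053 [ 0.4624 -0.0094  0.053 ] [-0.0844 -0.0447] 0.0955 ang 0.487
348.1363636363636,101.4090909090909,.108 [ 0.4831 -0.001   0.108 ] [-0.063  -0.0379] 0.0736 ang 0.541
236,111,.073 [0.5418 0.0421 0.073 ] [-0.0012  0.0005] 0.0013 ang -0.373
```

View pics/top7.png

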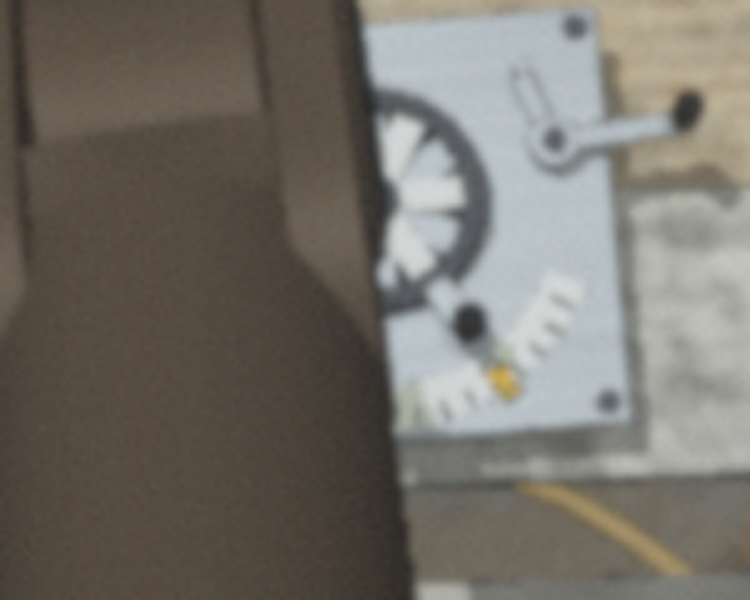

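Emit:
move_arm(moves="0.01 -0.02 0.005 0.16;0.01 -0.03 0 0.16;0.01 -0.03 0 0.16;0.01 -0.03 0 0.16;0.01 -0.03 0 0.16;0.01 -0.025 0 0.16;0.01 -0.014 0 0.16;0 0 0 0")

```text
time_s: 11.85
eef_pos: [0.5278, -0.1081, 0.2431]
ee_rot: [3.105, 0.007, 0.099]
wrist_force: [-0.1, 0.5, 0.4]
grip_width: 0.005
```

```bash
python3 snap.py 8 wrist;
```

```text
11.85 [ 0.5278 -0.1081  0.2431] [3.105 0.007 0.099] [-0.12  0.51  0.4 ] local [-0.0269 -0.1482] q7 -1.2679735971340145
```

View pics/wrist8.png

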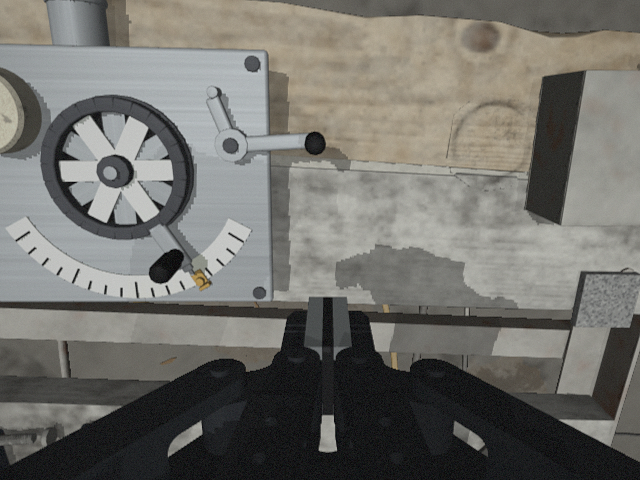

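```bash
python3 loc.py wrist8.npz 316,143,.108 231,145,.066 117,172,.073
python3 - <<'E'
import numpy as np
P=np.load("pose.npz");R,t=P["R"],P["t"]
for d in(.05,.018,):
  for a in [.046,.2,.4,.6,.8,1.0,1.2,1.35,1.45,1.5]:
    k=np.array([.02,-.085])+.06*np.array([np.sin(a),-np.cos(a)])-d*np.array([np.cos(a),np.sin(a)])
    print(d,a,(R@k+t).round(4),round(.079+a,3))
E
```

```text
316,143,.108 [ 0.5799 -0.1002  0.108 ] [ 0.0256 -0.1444] 0.1467 ang 1.746
231,145,.066 [ 0.5697 -0.0406  0.066 ] [ 0.0202 -0.0842] 0.0865 ang 1.806
117,172,.073 [0.5441 0.0371 0.073 ] [ 0.0007 -0.0047] 0.0048 ang 1.724
0.05 0.046 [ 0.5275 -0.1072] 0.125
0.05 0.2 [ 0.5381 -0.1128] 0.279
0.05 0.4 [ 0.5529 -0.1177] 0.479
0.05 0.6 [ 0.5684 -0.1195] 0.679
0.05 0.8 [ 0.5839 -0.1182] 0.879
0.05 1.0 [ 0.5989 -0.1138] 1.079
0.05 1.2 [ 0.6127 -0.1065] 1.279
0.05 1.35 [ 0.622  -0.0994] 1.429
0.05 1.45 [ 0.6275 -0.0939] 1.529
0.05 1.5 [ 0.63   -0.0909] 1.579
0.018 0.046 [ 0.5593 -0.1032] 0.125
0.018 0.2 [ 0.5689 -0.104 ] 0.279
0.018 0.4 [ 0.5813 -0.1029] 0.479
0.018 0.6 [ 0.5933 -0.0994] 0.679
0.018 0.8 [ 0.6044 -0.0935] 0.879
0.018 1.0 [ 0.614  -0.0856] 1.079
0.018 1.2 [ 0.6219 -0.0759] 1.279
0.018 1.35 [ 0.6265 -0.0677] 1.429
0.018 1.45 [ 0.6288 -0.0619] 1.529
0.018 1.5 [ 0.6298 -0.0589] 1.579
```

Emit:
move_arm(moves="0 0.002 -0.05 0.02;0 0 -0.05 0;0 0 -0.045 0;0 0 -0.018 0;0.015 0.001 0 0;0.008 0.001 0 0;0 0 0 0;0 0 0 0")

```text
time_s: 12.9
eef_pos: [0.5513, -0.1019, 0.0808]
ee_rot: [3.104, 0.006, 0.123]
wrist_force: [0.2, 0.2, -0.6]
grip_width: -0.004
```

```bash
python3 snap.py 9 wrist;
```

```text
12.9 [ 0.5513 -0.1019  0.0808] [3.104 0.006 0.123] [ 0.19  0.17 -0.57] local [-0.003  -0.1439] q7 -1.1697246552307723
```

View pics/wrist9.png

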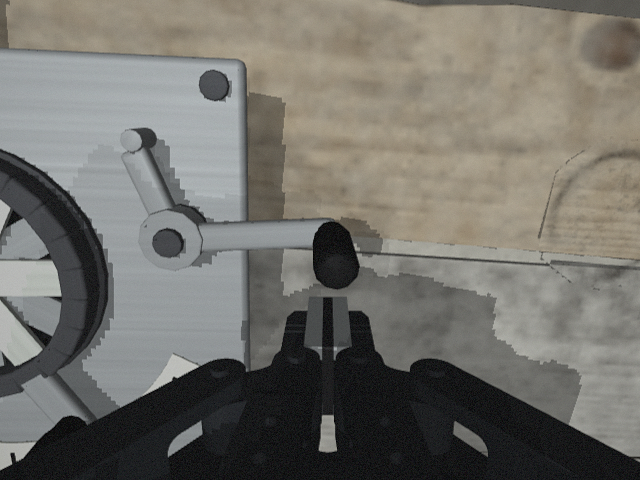

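Emit:
move_arm(moves="0.008 -0.001 0 0;0.005 -0.0005 0 0.08;0.005 -0.0003 0 0.08;0.006 0.0005 0 0.1;0.006 0.0005 0 0.1;0.006 0.0018 0 0.1;0.006 0.0018 0 0.1;0 0 0 0")

```text
time_s: 13.95
eef_pos: [0.5935, -0.0994, 0.0802]
ee_rot: [3.104, 0.006, 0.682]
wrist_force: [0.3, -0.3, 0.0]
grip_width: 0.002
```

```bash
python3 snap.py 10 wrist;
```

```text
13.95 [ 0.5935 -0.0994  0.0802] [3.104 0.006 0.682] [ 0.33 -0.3   0.  ] local [ 0.0392 -0.1447] q7 -0.722130835355076
```

View pics/wrist10.png

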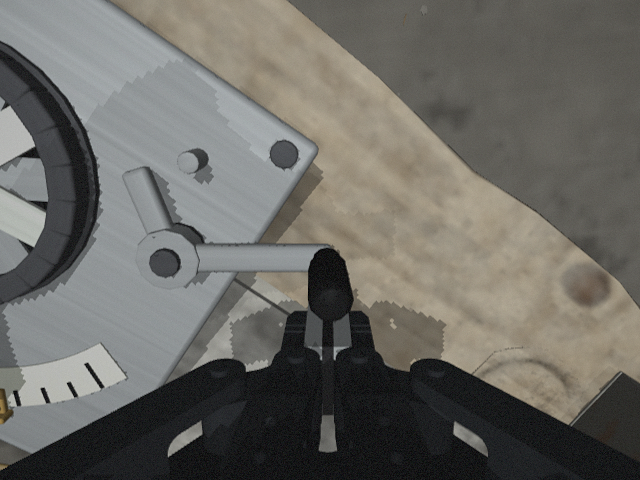

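Emit:
move_arm(moves="0.0055 0.003 0 0.1;0.0055 0.003 0 0.1;0.0048 0.004 0 0.1;0.0048 0.004 0 0.1;0.004 0.0049 0 0.1;0.004 0.0049 0 0.1;0.0015 0.0027 0 0.05;0 0 0 0")

```text
time_s: 15.0
eef_pos: [0.6233, -0.0729, 0.0802]
ee_rot: [3.104, 0.007, 1.331]
wrist_force: [0.2, -0.9, 0.8]
grip_width: 0.001
```

```bash
python3 snap.py 11 wrist;
```

```text
15.0 [ 0.6233 -0.0729  0.0802] [3.104 0.007 1.331] [ 0.22 -0.9   0.84] local [ 0.071  -0.1207] q7 -0.22189976492982752
```

View pics/wrist11.png

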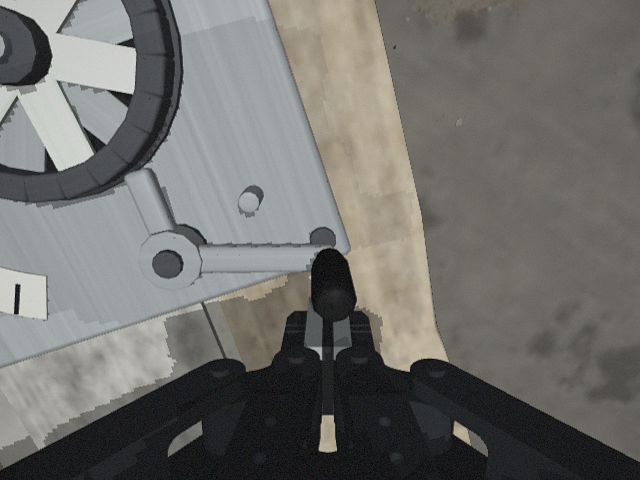

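Emit:
move_arm(moves="0.0016 0.0026 0 0.05;0.0016 0.0026 0 0.05;0.0012 0.0029 0 0.05;0.0011 0.0029 0 0.05;0 0 0 0")

```text
time_s: 15.68
eef_pos: [0.6285, -0.0617, 0.0802]
ee_rot: [3.104, 0.007, 1.531]
wrist_force: [-0.1, -0.9, 0.5]
grip_width: -0.004
```

```bash
python3 snap.py 12 wrist;
```

```text
15.675 [ 0.6285 -0.0617  0.0802] [3.104 0.007 1.531] [-0.15 -0.94  0.51] local [ 0.0771 -0.1099] q7 -0.06889925974972202
```

View pics/wrist12.png

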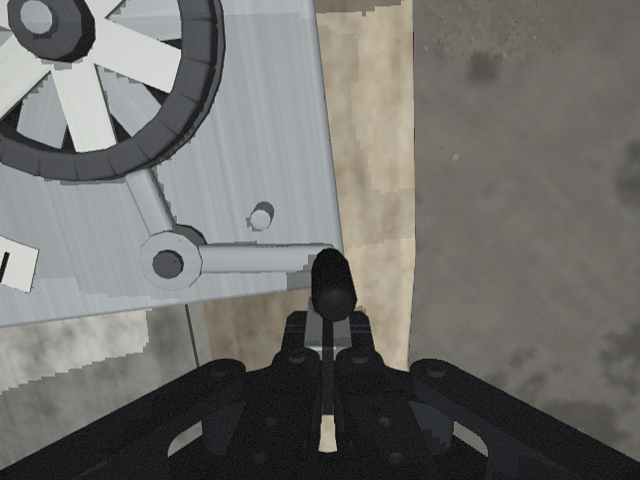

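Emit:
move_arm(moves="0.0003 0.0015 0 0.02;0.0002 0.001 0 0.02;0 0 0 0")

```text
time_s: 16.1
eef_pos: [0.6293, -0.0591, 0.0802]
ee_rot: [3.104, 0.007, 1.573]
wrist_force: [0.6, -1.1, -0.9]
grip_width: -0.001
```

Emit:
move_arm(moves="0 0.001 0 0;0 0 0 0")

```text
time_s: 16.35
eef_pos: [0.6293, -0.0583, 0.0802]
ee_rot: [3.104, 0.007, 1.573]
wrist_force: [0.8, -1.3, 0.6]
grip_width: 0.003
```

```bash
python3 snap.py 13 wrist;
```

```text
16.35 [ 0.6293 -0.0583  0.0802] [3.104 0.007 1.573] [ 0.81 -1.33  0.57] local [ 0.0782 -0.1065] q7 -0.03903314230879108
```

View pics/wrist13.png

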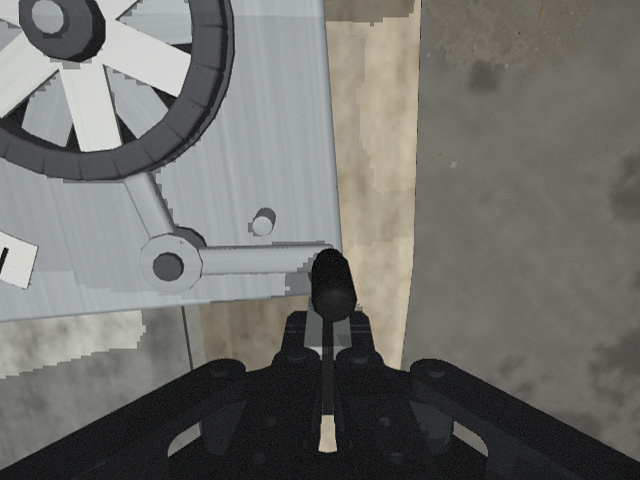

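Emit:
move_arm(moves="0 0.001 0 0;0 0 0 0")

```text
time_s: 16.65
eef_pos: [0.6293, -0.0581, 0.0803]
ee_rot: [3.104, 0.008, 1.573]
wrist_force: [1.9, -4.2, -0.9]
grip_width: -0.004
```

Emit:
move_arm(moves="0 0.001 0 0;0 0 0 0")

```text
time_s: 16.9
eef_pos: [0.6294, -0.058, 0.0803]
ee_rot: [3.104, 0.009, 1.572]
wrist_force: [2.2, -7.3, -0.5]
grip_width: -0.001
```

Emit:
move_arm(moves="0 -0.006 0 0;0 -0.02 0 0;0 -0.01 0.04 0;0 0 0.055 0;-0.02 0 0.055 0;-0.03 -0.01 0.02 -0.1;-0.03 -0.01 0 -0.1;0 0 0 0")

```text
time_s: 17.9
eef_pos: [0.5471, -0.1142, 0.2508]
ee_rot: [3.104, 0.007, 1.37]
wrist_force: [-0.5, 0.2, -0.9]
grip_width: 0.003
```

Emit:
move_arm(moves="-0.05 -0.01 0 0;-0.05 -0.01 0 0;0 0 0 0;0 0 0 0")

```text
time_s: 18.4
eef_pos: [0.4501, -0.1323, 0.2505]
ee_rot: [3.103, 0.006, 1.374]
wrist_force: [-0.2, -0.8, -0.2]
grip_width: -0.001
```

```bash
python3 snap.py 14 wrist top;
```

```text
18.4 [ 0.4501 -0.1323  0.2505] [3.103 0.006 1.374] [-0.17 -0.76 -0.25] local [-0.1063 -0.1661] q7 -0.037419888206679026
top off 215 205
```

View pics/wrist14.png

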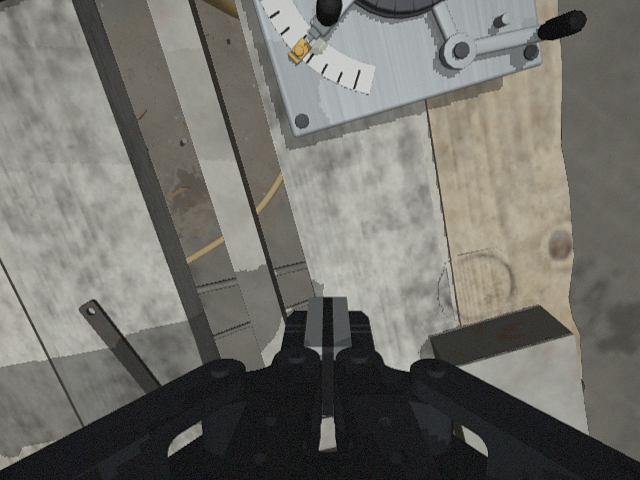

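View pics/top14.png

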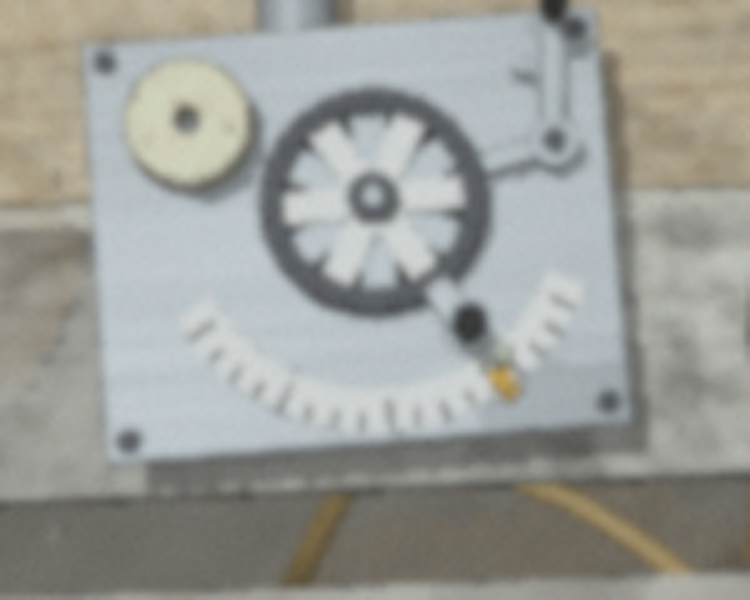

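```bash
python3 - <<'E'
import cv2
p=cv2.imread("pics/wrist14.png")
cv2.imwrite("pics/w14b.png",cv2.resize(p[0:100,260:390],None,fx=6,fy=6,interpolation=cv2.INTER_CUBIC))
E
python3 loc.py top14.npz $(python3 -c "print(f'{215+553/5},{205+8/5},.108  {215+555/5},{205+140/5},.066 {215+470/5},{205+323/5},.108')")
python3 loc.py wrist14.npz 570,21,.108 459,49,.066
```

```text
325.6,206.6,.108 [ 0.6213 -0.0396  0.108 ] [ 0.0716 -0.0873] 0.1129 ang 2.258
326.0,233.0,.066 [ 0.5693 -0.0421  0.066 ] [ 0.0196 -0.0856] 0.0878 ang 1.795
309.0,269.6,.108 [ 0.4796 -0.0027  0.108 ] [-0.0668 -0.0394] 0.0775 ang 0.533
570,21,.108 [ 0.6234 -0.0394  0.108 ] [ 0.0738 -0.0873] 0.1143 ang 2.272
459,49,.066 [ 0.5692 -0.0395  0.066 ] [ 0.0197 -0.0831] 0.0854 ang 1.804
```

View pics/w14b.png

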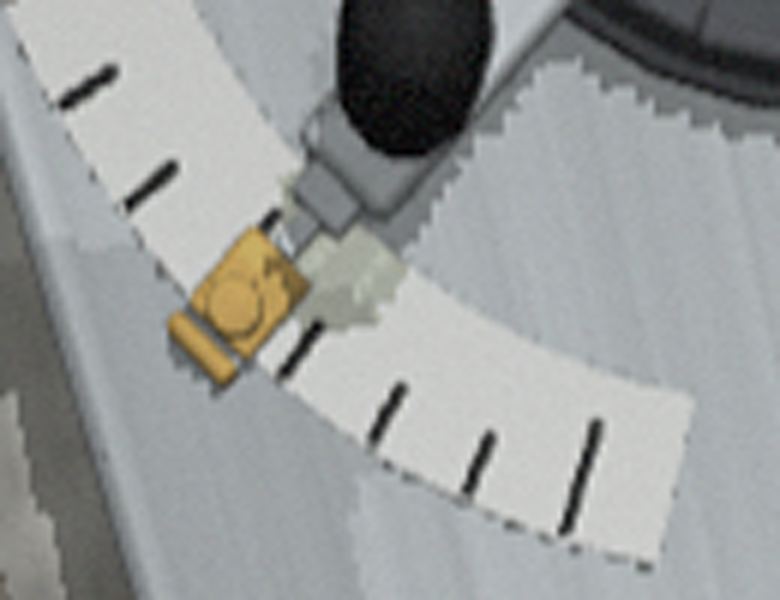

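```bash
python3 loc.py wrist14.npz 308.5,40.8,.06 302.9,37.9,.053 311.2,47.7,.053
python3 -c "
from workcell import *
print(state()['wrist_force']);print(finish_job())"
```

```text
308.5,40.8,.06 [ 0.4669 -0.0134  0.06  ] [-0.0802 -0.049 ] 0.094 ang 0.548
302.9,37.9,.053 [ 0.4635 -0.0098  0.053 ] [-0.0833 -0.0451] 0.0947 ang 0.497
311.2,47.7,.053 [ 0.468  -0.0172  0.053 ] [-0.0794 -0.0529] 0.0954 ang 0.588
[ 0.81827189  0.17725061 -0.79983228]
the job is handed in; nothing more can be done
None
```

I pushed the ring's lever round with the closed fingertips until its pointer stood on the middle of the brass tab. I then pushed the lock lever to its stop, drew clear of everything and handed the job in at about 18.5 s; no verdict was reported.

**Pointer:** The last wrist picture puts the pointer at 0.548 rad and the tab's middle at about 0.543 rad. That is about 0.5 mm apart, against the 5 mm allowed, with a camera calibration good to about 2 mm.

**Lock:** The lever stopped moving while the push force rose to about 7 N. The top and wrist pictures put it at about 1.5 rad. The lock knob measured 52–54 mm from the pivot instead of 60 mm, most likely because its top was cut off or stretched in the pictures.

**Tab and bystanders:** The tab measured in the same place before and after. The felt wheel looked unmoved. I did not measure the tray, tile or block again; the arm never went down near them.

**Tool tilt:** One viewing turn ran into the last joint's limit, at about -2.73 rad against its -2.74 range. It left the tool tilted about 2 degrees for the rest of the job, with no visible effect on the push.

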